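Find the beam-slit gap that drags on the feeler blade

TASK

One of the three gaps in the leaning slit block is set to the thickness of the feeler gauge, the other two are too slack; they look alike. Take the gauge from its white rest, slide its blade into the gaps and feel which one drags on it, then leave the gauge in that gap, pushed fully home and let go, to mark it for the fitter. Do not disturb the bottle, beacon and vial standing about.

Things in the scene. Friction and masses are not known exactly. Their poses are not given: they have to be found in the camera images.
- gauge: Feeler gauge, loose, 65 to 125 g: flat black grip 30 x 16 x 50 mm (x, y, z), below it a steel blade 24 mm wide (x), 3 mm thick (y), 62 mm long, its last 6 mm 18 x 1.6 mm. Origin: middle of the grip's underside (shoulder), where the blade comes out; z up the grip (0 to 50 mm), blade to z = -62 mm. Starts upright in the rest, blade down, shoulder on the rest's top. Grip it across the 16 mm.
- gauge_tip (a point): End of the blade, 62 mm below the gauge's origin; axes as the gauge's.
- rest: White plastic upright rest on a grey foot (foot 90 x 75 mm), fixed: block 70 x 51 x 75 mm high with a slot 45 x 8 mm from the top down. Origin at the centre of its underside.
- slitblock: Fixed steel block between two black plates, 210 mm wide (y), on a base plate 150 x 230 x 10 mm. It leans back 28 degrees from vertical, its top away from the robot (its +x). Three gaps, alike to look at and 60 mm apart along y, open in its upper sloping end face; which one drags changes from run to run. Origin on the table straight below the middle gap's mouth; z up, x away from the robot.
- gap_left (a point): Middle of the mouth of the block's +y gap, in the sloping face, 118 mm above the table. z points out along the gap's depth: up and 28 degrees over to the block's +x; y across its 7 mm width; x along its 45 mm length. Mouth edges bevelled, depth 82 mm. Gauge home: parallel to these axes (or half turned about z), shoulder on the face, tip 62 mm down.
- gap_mid (a point): The same for the middle gap. In each gap, on its +y side, a sprung shoe slopes in from 17 mm below the mouth and from 30 mm down leaves only 2 mm; the blade pushes it aside.
- gap_right (a point): The same for the block's -y gap. In the gap that drags the shoe bears on the blade with 12 to 16 N: sliding in meets some 4 to 20 N, most on the shoe's slope. In the other two it bears with under 0.3 N, hardly to be felt.
- wash_bottle: Bystander: white wash bottle with orange cap and spout, 64 mm across, 195 mm tall; origin under its centre.
- beacon: Bystander: white round beacon with an orange dome, 80 mm across, 80 mm tall; origin under its centre.
- vial: Bystander: small amber jar with white cap, 32 mm across, 55 mm tall; origin under its centre.
There are look-alikes about, which are no part of the job. Of the things like the gauge, leave any that is blue; of the rest the larger one is meant.

How it is judged:
At the end, for the whole second after the job is handed in: The gauge is at rest in the gap that drags on it (block and blade press on one another with more than 5 N), let go, parallel to the gap within 0.15 rad, its tip at least 57 mm below the mouth (fully home is 62 mm) (((z of gauge_tip in the frame of gap_left below -0.057 m and y of gauge_tip in the frame of gap_left between -0.006 and 0.006 m and angle between the z axis of gauge and the z axis of gap_left, either way round below 0.15 rad) or (z of gauge_tip in the frame of gap_mid below -0.057 m and y of gauge_tip in the frame of gap_mid between -0.006 and 0.006 m and angle between the z axis of gauge and the z axis of gap_mid, either way round below 0.15 rad) or (z of gauge_tip in the frame of gap_right below -0.057 m and y of gauge_tip in the frame of gap_right between -0.006 and 0.006 m and angle between the z axis of gauge and the z axis of gap_right, either way round below 0.15 rad)) and contact force between gauge and slitblock above 5 N and linear speed of gauge below 0.02 m/s); the robot touches nothing.
It fails at once if the wash bottle is disturbed (distance of wash_bottle from where it was at the start of the episode above 0.03 m).
It fails at once if the beacon is disturbed (distance of beacon from where it was at the start of the episode above 0.03 m).
It fails at once if the vial is disturbed (distance of vial from where it was at the start of the episode above 0.03 m).
It also fails if it takes over 54 s, if anything falls off the work surface, if the arm or the gripper's body presses on something with over 40 N, if the wrist force passes 120 N, or if a joint passes its speed limit or range.

ROBOT

A 6-joint arm with a two-finger parallel gripper is mounted at the origin on the work surface. World frame = base frame: x ahead of the robot, y to its left, z up, the work surface at z = 0. Lengths are in m, angles in rad, forces in N, time in s.
With the tool pointing down it reaches from about 0.35 to 0.85 m from the base axis. Payload 8.1 kg.
Tool frame: the origin (TCP) lies at the very end of the fingers, on their centre line; the grasp point (between the pads) lies 19 mm behind it; z points along the fingers, y is the direction in which the jaws open and shut (so a half turn about z gives the same grasp; the last joint's range is limited). The gripper opens to 85 mm and grips with 20 to 120 N. Pads are 22 mm wide; open, the fingers measure 114 mm over their backs; the gripper's body (76 mm by 85 mm) begins 54 mm behind the grasp point. The pads swing forward as they close: fully open they stand 13 mm farther back than shut.
Start: joints at [1.074, 0.13, 1.488, -0, 1.523, -0.085], TCP at [0.24, 0.55, 0.231] pointing down, gripper open.
Joint ranges: [-2.96, 2.96], [-0.89, 2.26], [0.02, 2.5], [-1.34, 4.48], [0, 2.73], [-2.66, 2.66]. Speed limits (rad/s): [2.39, 2.39, 2.79, 3.14, 3.14, 3.14].

INTERFACE

Orientations are given as a rotation vector (axis times angle).
In Python, from plant import bot gives the robot as it stands. The module is installed in compiled form; this text tells all that it offers. Calls block until the motion is done:
- bot.move_pose(position, orientation): joint-space move of the TCP to a pose.
- bot.move_straight(position, rate=0.15, attitude=None): straight line of the TCP; attitude=None keeps the orientation; rate is the mean speed in m/s.
- bot.move_joints(angles): joint-space move.
- bot.let_go() and bot.grasp(force=None): open the fingers fully, or close them until they stop; force is the grip in N (None keeps the last).
- bot.dwell(seconds).
- bot.ik(position, orientation): joint angles nearest the present ones, or None.
- bot.capture(name): name is "scene" or "top" or "wrist"; returns a dict with "frame" (400x640x3 uint8, red, green, blue), "fov_y" (degrees; the focal length in pixels is half the picture's height over the tangent of half this angle, whatever the lens; pixels are square), "cx", "cy" (the principal point, pixels), "dist" ([k1, k2, p1, p2, k3] as OpenCV has them; the pictures are not rectified), "cam_to_world" (4x4, takes a point from camera to world coordinates). Camera axes: x right, y down, z forward; pixel columns grow to the right and rows downward; lengths in m; the calibration is good to about 2 mm. A picture is of the moment at which its call begins. There is no depth.
A pose or a line that the arm cannot do raises bot.Unreachable and nothing moves.
- bot.sign_off(): hands the job in, once; it reports no verdict.
Readings, each from a call of its own:
- bot.current_time_s(): time.
- bot.current_joint_positions(): joint angles.
- bot.current_qd(): joint speeds.
- bot.current_joint_efforts(): joint torques, N m.
- bot.current_tcp_pos(): TCP position.
- bot.current_eef_rot(): TCP orientation.
- bot.current_ft_force(): force on the tool from outside, world axes, zero at the start.
- bot.current_torque(): the same for the moment, N m.
- bot.current_finger_gap(): finger opening in m.
Only numpy, scipy, OpenCV 4.12 (cv2) and the standard library are available. Lean on these libraries where they do the work, as an engineer would, in place of code of your own. Each camera call takes 0.05 s, during which the arm holds its last target.

## Working session

There is one attempt and no reset: what is moved stays moved. The work goes in short steps, each a Python script; the robot and the scene stay as the last script left them, time stands still between calls to the robot, and variables do not carry over. Pictures are saved under pics/ and viewed, and the job is handed in when it is done.

```bash
ls; mkdir -p pics; cat > h.py <<'E'
from plant import bot
import numpy as np, cv2
from scipy.spatial.transform import Rotation as R
def snap(cam,name):
    c=bot.capture(cam); cv2.imwrite('pics/%s.png'%name,c['frame'][:,:,::-1]); np.save('pics/%s.npy'%name,c,allow_pickle=True); return c
def load(name): return np.load('pics/%s.npy'%name,allow_pickle=True).item()
def K(c):
    f=200/np.tan(np.radians(c['fov_y'])/2); return np.array([[f,0,c['cx']],[0,f,c['cy']],[0,0,1.]])
def ray(c,uv):
    p=cv2.undistortPoints(np.array([[uv]],float),K(c),np.array(c['dist'],float))[0,0]
    T=np.array(c['cam_to_world']); d=T[:3,:3]@np.array([p[0],p[1],1]); return T[:3,3],d/np.linalg.norm(d)
def atz(c,uv,z):
    o,d=ray(c,uv); return o+d*(z-o[2])/d[2]
def proj(c,P):
    T=np.linalg.inv(np.array(c['cam_to_world'])); r=cv2.Rodrigues(T[:3,:3])[0]
    return cv2.projectPoints(np.array(P,float).reshape(-1,3),r,T[:3,3],K(c),np.array(c['dist'],float))[0].reshape(-1,2)
E
python3 - <<'E'
from h import *
for n in ["scene","top","wrist"]:
    c=snap(n,n+"0"); print(n,c['fov_y'],np.round(c['cam_to_world'],3).tolist(),c['dist'])
print(bot.current_time_s(),bot.current_eef_rot(),bot.current_finger_gap())
E
```

```text
pics
scene 51.81544712277247 [[0.607, 0.55, -0.574, 1.153], [0.795, -0.417, 0.44, -0.45], [0.003, -0.723, -0.691, 0.785], [0.0, 0.0, 0.0, 1.0]] [0.00650574 0.         0.         0.         0.        ]
top 46.012780917430064 [[0.025, -0.978, 0.206, 0.337], [-1.0, -0.025, 0.005, -0.025], [-0.0, -0.206, -0.979, 1.268], [0.0, 0.0, 0.0, 1.0]] [-0.13734512  0.          0.          0.          0.        ]
wrist 58.934067506096554 [[0.401, 0.885, 0.236, 0.181], [0.916, -0.387, -0.105, 0.575], [-0.002, 0.259, -0.966, 0.373], [0.0, 0.0, 0.0, 1.0]] [-0.078699  0.        0.        0.        0.      ]
0.15 [-6.42202855e-01 -3.07479489e+00  2.12489604e-03] 0.08525462331395152
```

View pics/scene0.png

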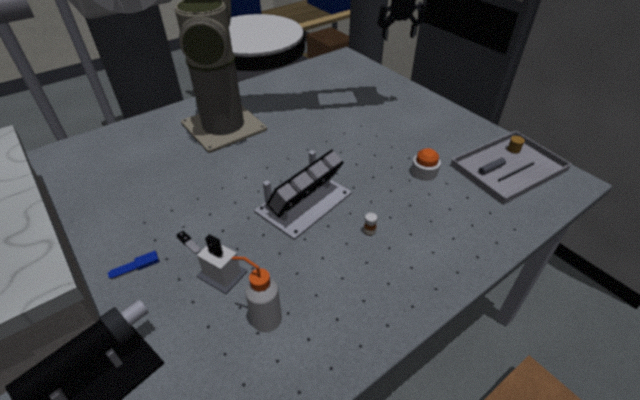

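View pics/top0.png

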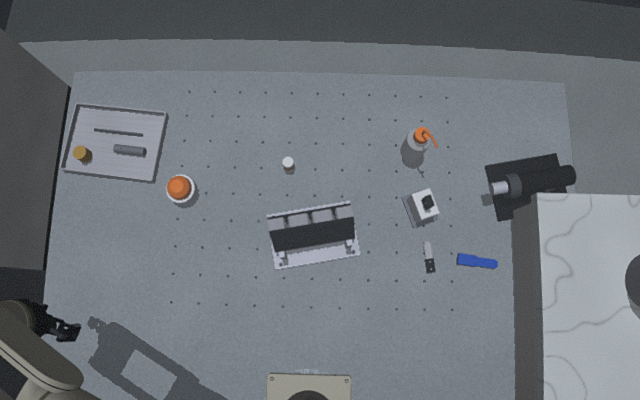

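View pics/wrist0.png

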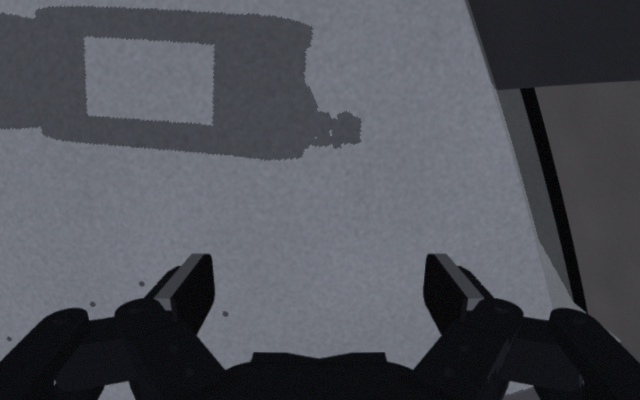

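Scene0 shows the rest with the black gauge grip at about (214,244) and the slit block near (305,190). In top0 the rest is at (425,203), the block at (312,230), the bottle at (420,140), the beacon at (180,188) and the vial at (288,163). The loose small gauge at (429,257) and the blue one are decoys. I'll measure roughly, then take closer wrist pictures.

```bash
python3 - <<'E'
from h import *
c=load('top0')
for n,uv,z in [('gauge top',(428,202),.125),('rest foot a',(405,197),.0),('foot b',(412,227),.0),('bottle',(420,132),.195),('vial',(288,162),.055),('beacon',(180,187),.08),
 ('base l',(276,269),.01),('base r',(359,258),.01),('face TL',(269,216),.118),('TR',(352,203),.118)]:
    print(n,np.round(atz(c,uv,z),3))
c=load('scene0'); print(np.round(atz(c,(214,240),.125),3))
# big crops
for n,(x0,y0,x1,y1) in {'top0':(250,110,460,290),'scene0':(165,130,365,290)}.items():
    im=load(n)['frame'][y0:y1,x0:x1,::-1]; cv2.imwrite('pics/%s_crop.png'%n,cv2.resize(im,None,fx=3.6,fy=3.3,interpolation=cv2.INTER_CUBIC))
E
```

```text
gauge top [ 0.546 -0.286  0.125]
rest foot a [ 0.582 -0.25   0.   ]
foot b [ 0.499 -0.269  0.   ]
bottle [ 0.704 -0.254  0.195]
vial [0.658 0.071 0.055]
beacon [0.578 0.349 0.08 ]
base l [0.377 0.095 0.01 ]
base r [ 0.412 -0.124  0.01 ]
face TL [0.503 0.107 0.118]
TR [ 0.541 -0.097  0.118]
[ 0.559 -0.287  0.125]
```

View pics/top0_crop.png

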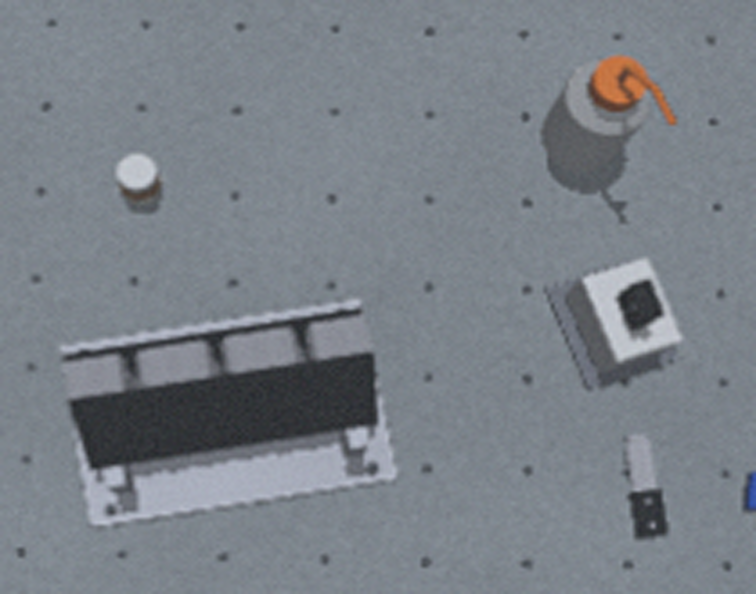

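View pics/scene0_crop.png

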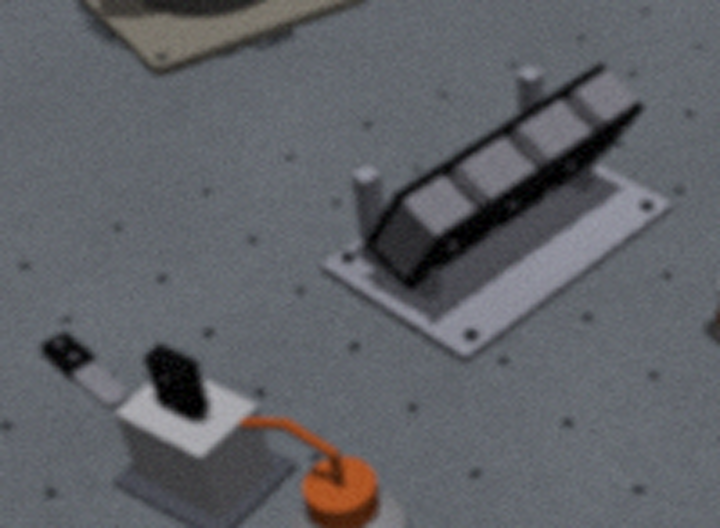

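```bash
cat >> h.py <<'E'
def Rz(a): return R.from_euler('z',a)
def toolrot(yaw,flip=False,lean=0.0):
    # tool y along block/gauge y (yaw), tool z = -(gauge z leaning lean about y)
    Rg=Rz(yaw)*R.from_euler('y',lean)
    base=R.from_matrix(np.diag([-1,1,-1.])) if not flip else R.from_matrix(np.diag([1,-1,-1.]))
    return Rg*base
E
python3 - <<'E'
from h import *
c=load('wrist0')
Rt=R.from_rotvec(bot.current_eef_rot()); p=np.array(bot.current_tcp_pos())
T=np.array(c['cam_to_world']); print('cam in tool',Rt.inv().apply(T[:3,3]-p).round(4)); print(Rt.as_matrix().round(2).tolist())
print((Rt.inv().as_matrix()@T[:3,:3]).round(3).tolist())
lean=np.radians(28)
for fl in (0,1):
  for y in (-.06,0,.06):
    Rb=Rz(.17); o=Rb.apply([0,y,0])+[.52,.005,0.118]
    zt=Rb.apply([np.sin(lean),0,np.cos(lean)])
    for d in (.01,.09): 
        q=bot.ik(o+zt*d,toolrot(.17,fl,lean).as_rotvec()); print(fl,y,d,None if q is None else np.round(q,2))
  for z in (.09,.17,.3):
    q=bot.ik([.546,-.286,z],toolrot(.3,fl).as_rotvec()); print(fl,z,None if q is None else np.round(q,2))
E
```

```text
cam in tool [ 0.064  -0.0002 -0.1421]
[[-0.92, 0.4, -0.0], [0.4, 0.92, -0.0], [0.0, -0.0, -1.0]]
[[-0.001, -0.966, -0.259], [1.0, -0.001, -0.0], [0.0, -0.259, 0.966]]
0 -0.06 0.01 [-0.11  0.51  1.3  -0.13  1.8  -1.85]
0 -0.06 0.09 [-0.09  0.55  1.11 -0.13  1.95 -1.85]
0 0 0.01 [-0.02  0.48  1.34 -0.09  1.8  -1.76]
0 0 0.09 [-0.01  0.53  1.15 -0.09  1.95 -1.77]
0 0.06 0.01 [ 0.06  0.47  1.35 -0.05  1.8  -1.68]
0 0.06 0.09 [ 0.07  0.51  1.16 -0.05  1.95 -1.68]
0 0.09 [-0.57  0.28  1.58  0.    1.28 -2.44]
0 0.17 [-0.57  0.21  1.51  0.    1.42 -2.44]
0 0.3 [-0.57  0.16  1.34  0.    1.65 -2.44]
1 -0.06 0.01 [-0.11  0.51  1.3  -0.13  1.8   1.29]
1 -0.06 0.09 [-0.09  0.55  1.11 -0.13  1.95  1.29]
1 0 0.01 [-0.02  0.48  1.34 -0.09  1.8   1.38]
1 0 0.09 [-0.01  0.53  1.15 -0.09  1.95  1.37]
1 0.06 0.01 [ 0.06  0.47  1.35 -0.05  1.8   1.46]
1 0.06 0.09 [ 0.07  0.51  1.16 -0.05  1.95  1.46]
1 0.09 [-0.57  0.28  1.58  0.    1.28  0.71]
1 0.17 [-0.57  0.21  1.51  0.    1.42  0.71]
1 0.3 [-0.57  0.16  1.34  0.    1.65  0.71]
```

```bash
python3 - <<'E'
from h import *
bot.move_pose([.545,.0,.34],toolrot(.17,1).as_rotvec()); bot.dwell(.2); snap('wrist','wB')
bot.move_pose([.59,-.28,.30],toolrot(.23,1).as_rotvec()); bot.dwell(.2); snap('wrist','wR')
print(bot.current_time_s(),np.round(bot.current_ft_force(),2))
E
```

```text
4.0333 [-0.15 -0.26  0.59]
```

View pics/wB.png

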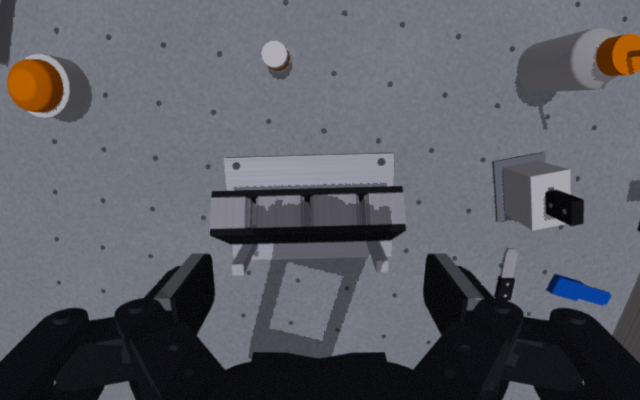

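View pics/wR.png

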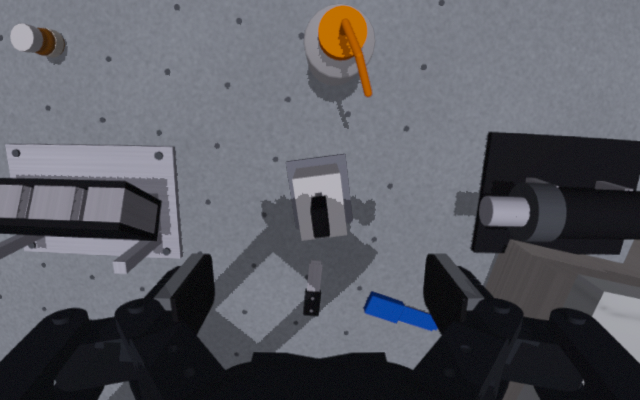

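wB shows the block, with its face spanning roughly (212–405, 190–240). wR shows the rest with the grip at about (320,215). I'll enlarge both for corner picking.

```bash
python3 - <<'E'
from h import *
def crop(n,x0,y0,x1,y1,s):
    im=load(n)['frame'][y0:y1,x0:x1,::-1]; im=cv2.resize(im,None,fx=s,fy=s,interpolation=cv2.INTER_CUBIC)
    im=np.clip(im.astype(float)*1.5,0,255).astype(np.uint8)
    for k in range(x0-x0%10+10,x1,10): cv2.line(im,((k-x0)*s,0),((k-x0)*s,6),(0,255,255),1); (k%50==0) and cv2.putText(im,str(k),((k-x0)*s,18),0,.4,(0,255,255))
    for k in range(y0-y0%10+10,y1,10): cv2.line(im,(0,(k-y0)*s),(6,(k-y0)*s),(0,255,255),1); (k%20==0) and cv2.putText(im,str(k),(8,(k-y0)*s+4),0,.4,(0,255,255))
    cv2.imwrite('pics/%s_c.png'%n,im)
crop('wB',205,145,412,280,3)
crop('wB',205,145,412,280,3)
crop('wR',275,145,365,245,6)
E
```

```text
(no output)
```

View pics/wB_c.png

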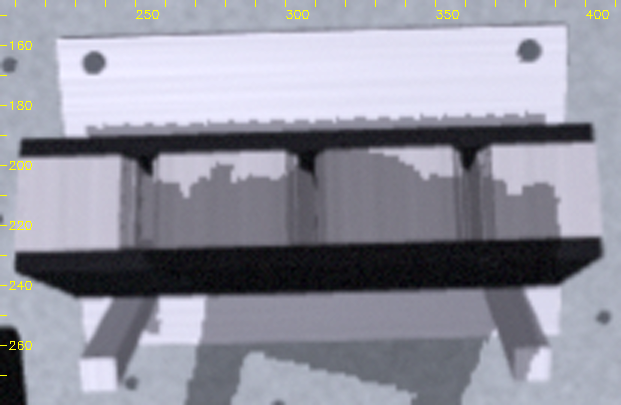

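View pics/wR_c.png

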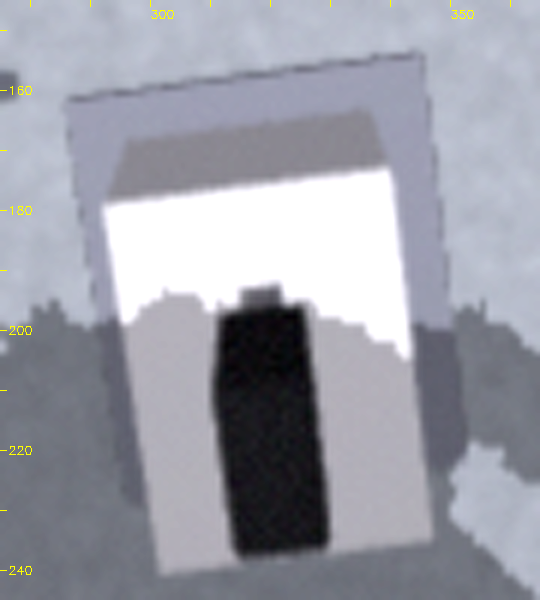

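```bash
cat > fit.py <<'E'
from h import *
from scipy.optimize import least_squares
def fit(cs,x0,model):
    # cs: list of (cam, [(pt, uv)])
    def res(p): 
        return np.concatenate([(proj(c,model(p,[a for a,_ in L]))-np.array([b for _,b in L])).ravel() for c,L in cs])
    s=least_squares(res,x0,loss='soft_l1'); return s.x,res(s.x).reshape(-1,2)
lean=np.radians(28)
def upright(p,P): return Rz(p[2]).apply(np.array(P,float))+[p[0],p[1],0]
def blk(p,P): # P in gap_mid frame
    return Rz(p[2]).apply(R.from_euler('y',lean).apply(np.array(P,float)))+[p[0],p[1],.118]
E
python3 - <<'E'
from fit import *
wR=load('wR'); wB=load('wB')
L=[((.035,.0255,.075),(291,178.5)),((.035,-.0255,.075),(338,173)),((-.035,-.0255,.075),(345,235)),((-.035,.0255,.075),(300.5,240.5))]
p,r=fit([(wR,L)],[.546,-.286,.23],upright); print('rest',p.round(4)); print(r.round(1).tolist())
G=[((-.015,.008,.125),(313,237.5)),((-.015,-.008,.125),(327.5,236.5)),((.015,.008,.125),(309,208)),((.015,.008,.075),(309.5,197)),((.015,-.008,.075),(324,196))]
p,r=fit([(wR,G)],[.546,-.286,.1],upright); print('gauge',p.round(4)); print(r.round(1).tolist())
cc=lambda x,y:(205+x/3,145+y/3)
B=[((.0225,.105,0),cc(22,157)),((-.0225,.105,0),cc(17,252)),((.0225,-.105,0),cc(595,142)),((-.0225,-.105,0),cc(601,238)),
 ((0,.0652,0),cc(122,205)),((0,.0548,0),cc(153,205)),((0,-.0548,0),cc(459,190)),((0,-.0652,0),cc(490,190))]
p,r=fit([(wB,B)],[.52,.005,.17],blk); print('block',p.round(4)); print(r.round(1).tolist())
# check scene and top
for n,(x0,y0,x1,y1) in {'top0':(250,110,460,290),'scene0':(165,130,365,290)}.items():
    c=load(n); im=cv2.resize(c['frame'][y0:y1,x0:x1,::-1],None,fx=3.6,fy=3.3,interpolation=cv2.INTER_CUBIC)
    pts=[(sx*.0225,y,0) for y in(.105,.06,0,-.06,-.105) for sx in(1,-1)]
    for u in proj(c,blk(p,pts)): cv2.circle(im,(int((u[0]-x0+.5)*3.6),int((u[1]-y0+.5)*3.3)),3,(0,0,255),-1)
    cv2.imwrite('pics/%s_o.png'%n,im)
E
```

```text
rest [ 0.5526 -0.2885  0.3571]
[[-0.4, 0.4], [0.5, -0.1], [0.5, -0.1], [-0.7, -0.2]]
gauge [ 0.5518 -0.2885  0.3331]
[[-1.2, 1.0], [1.0, 0.4], [-0.6, 0.6], [0.2, -1.4], [0.5, -1.9]]
block [0.5015 0.0049 0.2149]
[[-1.2, -2.5], [-0.6, 6.5], [-0.5, -5.8], [1.4, 3.1], [1.2, 0.1], [0.4, -0.3], [0.2, 0.4], [-0.5, -0.1]]
```

View pics/top0_o.png

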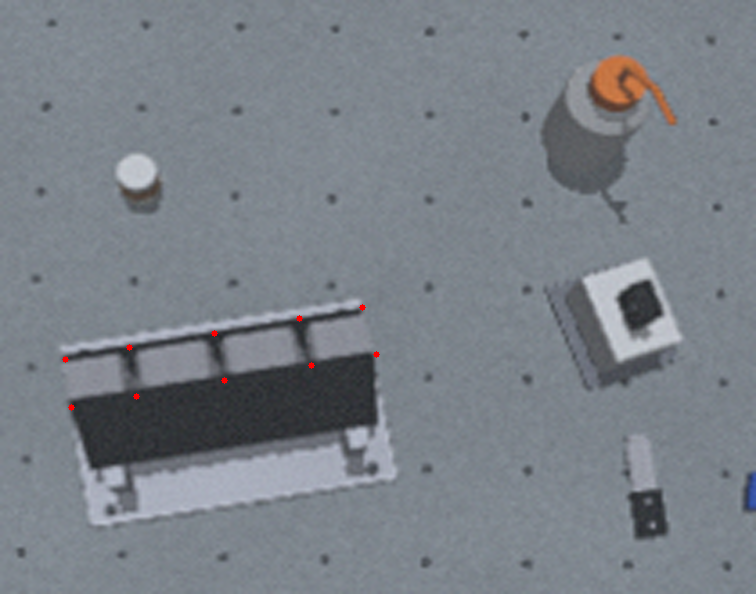

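View pics/scene0_o.png

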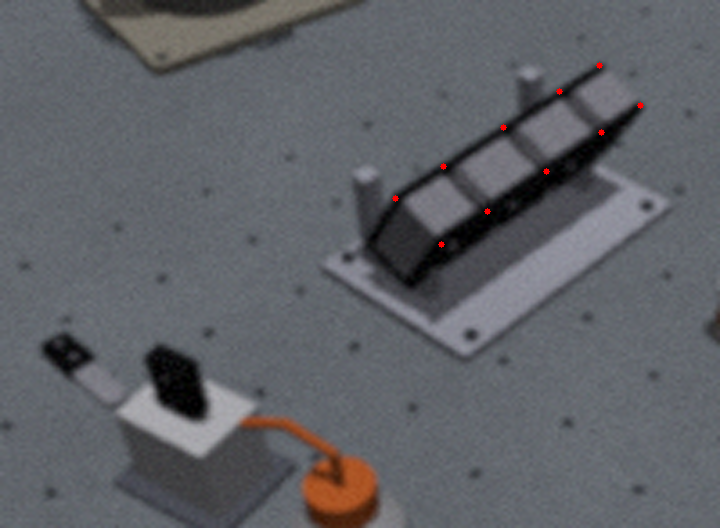

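```bash
cat > b2.py <<'E'
from fit import *
wB=load('wB'); c=load('top0')
cc=lambda x,y:(205+x/3,145+y/3)
B=[((1,.105,0),cc(22,157)),((-1,.105,0),cc(17,252)),((1,-.105,0),cc(595,142)),((-1,-.105,0),cc(601,238)),
 ((1,.06,0),cc(140,154)),((-1,.06,0),cc(137,249)),((1,-.06,0),cc(468,145)),((-1,-.06,0),cc(474,241))]
tt=lambda x,y:(250+x/3.6-.5,110+y/3.3-.5)
T=[((1,.105,0),tt(64,360)),((-1,.105,0),tt(72,400)),((1,-.105,0),tt(362,317)),((-1,-.105,0),tt(374,353))]
def m(p,P):
    P=np.array(P,float); P[:,0]*=p[3]; return blk(p,P)
for cs in ([(wB,B)],[(c,T)],[(wB,B),(c,T)]):
    p,r=fit(cs,[.51,.005,.19,.02],m); print('block',p.round(4)); print(r.round(1).tolist())
E
python3 b2.py
```

```text
block [0.5017 0.0052 0.1969 0.0175]
[[-1.5, 0.0], [-1.3, 0.0], [-0.1, 0.1], [0.4, -0.1], [-0.1, -0.1], [0.3, 0.1], [0.9, 0.1], [0.6, 0.0]]
block [0.5011 0.0057 0.1905 0.018 ]
[[0.1, 0.3], [-1.0, -0.1], [0.6, -0.4], [0.0, 0.2]]
block [0.5017 0.0053 0.1962 0.0175]
[[-1.6, -0.0], [-1.3, 0.0], [-0.1, 0.1], [0.3, 0.0], [-0.2, -0.1], [0.2, 0.2], [0.9, 0.1], [0.5, 0.1], [0.3, 0.4], [-0.7, -0.2], [0.8, -0.7], [0.1, -0.5]]
```

The top and wrist cameras agree on the block to within 1 mm: (0.5017, 0.0053) with yaw 0.196. The gauge is at (0.552, −0.2885) with yaw about 0.345. Next is the grasp.

```bash
python3 - <<'E'
from h import *
g=[.552,-.2885]; rot=toolrot(.345,1).as_rotvec()
bot.move_pose([*g,.19],rot)
bot.move_straight([*g,.087],rate=.12)
print(np.round(bot.current_tcp_pos(),4),np.round(bot.current_ft_force(),2))
bot.grasp(80)
print('gap',bot.current_finger_gap(),np.round(bot.current_ft_force(),2))
bot.move_straight([*g,.215],rate=.12)
print('gap',bot.current_finger_gap(),np.round(bot.current_ft_force(),2))
snap('wrist','wG'); snap('scene','sG'); print(bot.current_time_s())
im=load('sG')['frame'][130:290,165:365,::-1]; cv2.imwrite('pics/sG_c.png',cv2.resize(im,None,fx=3.6,fy=3.3,interpolation=cv2.INTER_CUBIC))
E
```

```text
[ 0.5528 -0.2889  0.0882] [0.57 0.04 0.34]
gap 0.015095728748129998 [ 0.45 -0.42  1.85]
gap 0.014896779227304193 [0.41 0.47 0.05]
7.5417
```

View pics/wG.png

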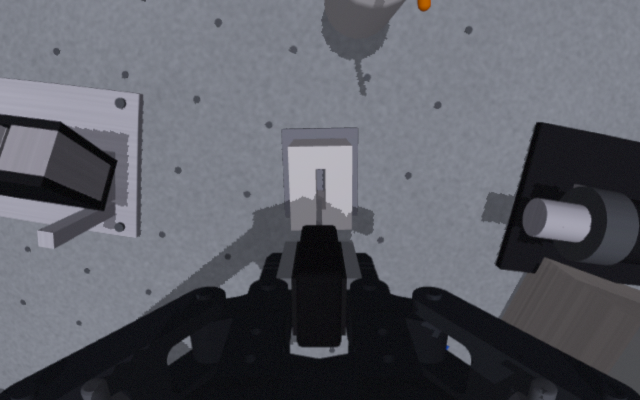

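View pics/sG_c.png

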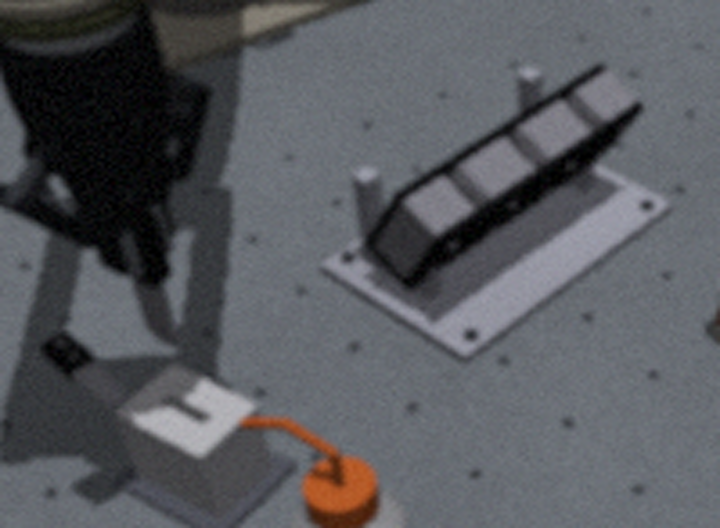

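```bash
python3 - <<'E'
from h import *
c=load('wG'); p=np.array(bot.current_tcp_pos()); Rt=R.from_rotvec(bot.current_eef_rot())
P=[(x,y,z) for z in(0,.05) for x in (.015,-.015) for y in (-.008,.008)]+[(x,y,z) for z in (-.056,-.062) for x in(.009,-.009) for y in (.0008,-.0008)]
W=p+Rt.apply(np.array(P)@np.diag([1,-1,-1])+[0,0,.0132])
W=p+Rt.apply(np.array([[a,-b,0.0132-d] for a,b,d in P]))
im=c['frame'][:,:,::-1].copy(); im=np.clip(im*2.,0,255).astype(np.uint8)
U=proj(c,W); print(U.round(0).tolist())
im=cv2.resize(im[180:380,200:440],None,fx=3,fy=3,interpolation=cv2.INTER_CUBIC)
for i,u in enumerate(U): cv2.circle(im,(int((u[0]-200)*3),int((u[1]-180)*3)),3,(0,0,255) if i<4 else (0,255,0) if i<8 else (255,255,0),-1)
cv2.imwrite('pics/wG_o.png',im)
E
```

```text
[[334.0, 221.0], [299.0, 221.0], [333.0, 280.0], [300.0, 280.0], [340.0, 269.0], [291.0, 269.0], [339.0, 347.0], [293.0, 347.0], [316.0, 202.0], [318.0, 202.0], [316.0, 230.0], [318.0, 230.0], [316.0, 200.0], [318.0, 200.0], [316.0, 226.0], [318.0, 226.0]]
```

View pics/wG_o.png

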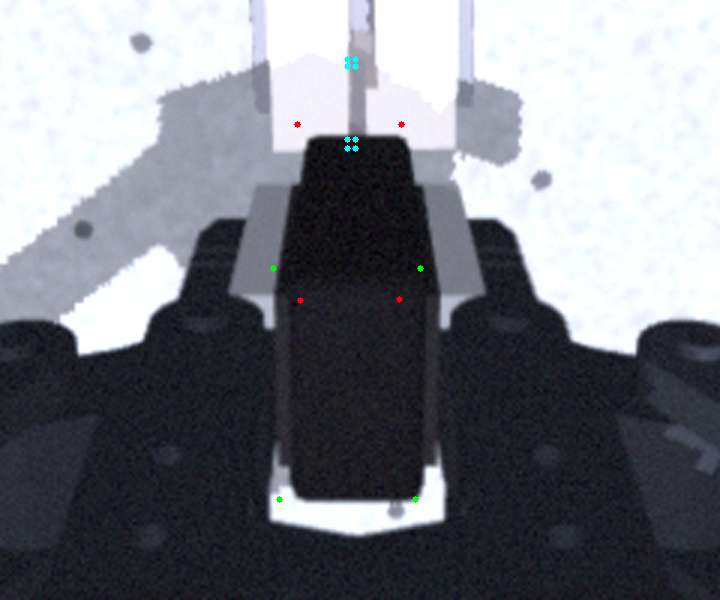

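The gauge is held square, and its shift against the prediction shows the wrist camera is biased by about 1.4 mm in y. I'll correct the block's y to 0.0063 and probe the gap nearest the rest, the right one, first.

```bash
cat > ins.py <<'E'
from h import *
lean=np.radians(28); YAW=.196; OFF=.0132; O=np.array([.5017,.0063,.118])
Rg=Rz(YAW)*R.from_euler('y',lean); ROT=toolrot(YAW,1,lean).as_rotvec()
def tcp(gy,depth): # depth of tip below mouth
    return O+Rz(YAW).apply([0,gy,0])+Rg.apply([0,0,.062-depth+OFF])
def F(): 
    return Rg.inv().apply(np.array(bot.current_ft_force()))
def avgF(n=5):
    a=[]
    for _ in range(n): a.append(F()); bot.dwell(.02)
    return np.mean(a,0)
def probe(gy,depths,f0,rate=.04,stop=28):
    for d in depths:
        bot.move_straight(tcp(gy,d),rate=rate); f=avgF(3)-f0
        t=(Rg.inv().apply(np.array(bot.current_tcp_pos())-O))
        print('d',d,'F xyz',f.round(2),'act depth %.1f y %.1f'%((.062+OFF-t[2])*1e3,(t[1]-gy)*1e3),'gap %.2f'%(bot.current_finger_gap()*1e3),flush=True)
        if np.abs(f[2])>stop or np.abs(f[1])>stop: print('STOP'); return f
    return f
E
python3 - <<'E'
from ins import *
bot.move_pose(tcp(-.06,-.035),ROT); bot.dwell(.2); f0=avgF(); np.save('f0.npy',f0); print(f0.round(2),np.round(bot.current_joint_positions(),2))
snap('scene','s1'); im=load('s1')['frame'][110:290,165:385,::-1]; cv2.imwrite('pics/s1_c.png',cv2.resize(im,None,fx=3.3,fy=3.3,interpolation=cv2.INTER_CUBIC))
probe(-.06,[0,.008,.016,.022],f0,.06,12)
snap('wrist','w1'); print(bot.current_time_s())
E
```

```text
[ 0.2  -0.3  -0.72] [-0.08  0.52  1.13 -0.14  1.97  1.27]
d 0 F xyz [-0.03  0.41  0.74] act depth -0.5 y -0.0 gap 15.28
d 0.008 F xyz [0.27 0.56 0.14] act depth 8.3 y 0.1 gap 15.14
d 0.016 F xyz [ 0.22  0.45 -0.25] act depth 16.3 y 0.0 gap 14.71
d 0.022 F xyz [0.01 0.19 0.03] act depth 22.2 y 0.1 gap 15.23
10.65
```

View pics/s1_c.png

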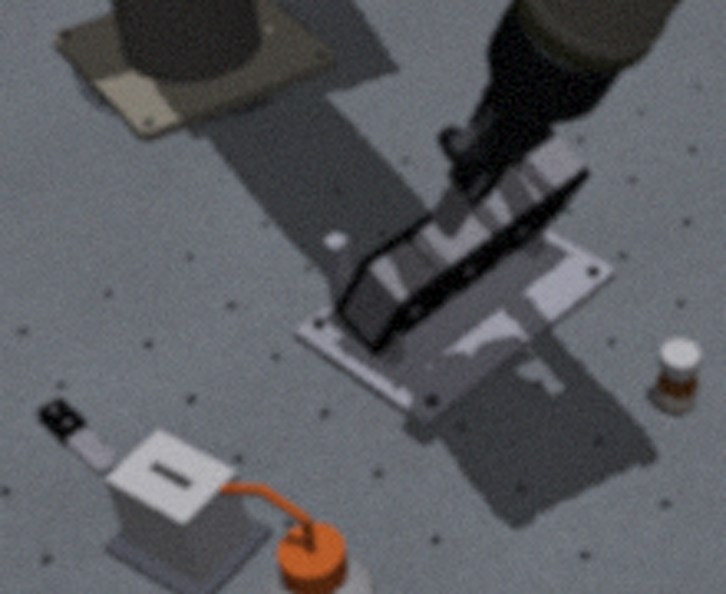

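View pics/w1.png

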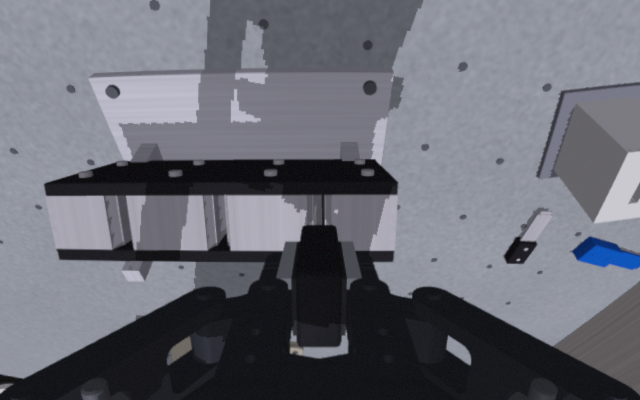

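w1 shows the blade (column ~323) entering the right gap, which is centred near (320,195). There is no contact force at 22 mm, so I'll go deeper.

```bash
python3 - <<'E'
from ins import *
f0=np.load('f0.npy')
probe(-.06,[.026,.030,.034,.040,.048],f0,.03,28); print(bot.current_time_s())
E
```

```text
d 0.026 F xyz [0.05 0.34 0.24] act depth 26.1 y -0.0 gap 15.02
d 0.03 F xyz [ 0.07 -0.03  0.28] act depth 30.2 y 0.0 gap 14.87
d 0.034 F xyz [ 0.36 -0.02  0.35] act depth 34.2 y 0.0 gap 14.87
d 0.04 F xyz [ 0.49 -0.02  0.27] act depth 40.3 y 0.0 gap 15.02
d 0.048 F xyz [-0.08 -0.39  0.02] act depth 48.1 y 0.0 gap 15.18
12.5167
```

The right gap is slack, with no force down to 48 mm. Next is the middle gap.

```bash
python3 - <<'E'
from ins import *
f0=np.load('f0.npy')
bot.move_straight(tcp(-.06,-.015),rate=.12)
bot.move_straight(tcp(0,-.015),rate=.12); bot.dwell(.1); f0=avgF(); print(f0.round(2))
snap('wrist','w2a')
probe(0,[.008,.020,.026,.030,.034,.040,.048],f0,.04,28); print(bot.current_time_s())
snap('wrist','w2')
E
```

```text
[ 0.58  0.16 -0.91]
d 0.008 F xyz [-0.39  0.21  0.22] act depth 7.7 y -0.0 gap 15.13
d 0.02 F xyz [-0.1  -0.5   0.58] act depth 20.1 y 0.0 gap 15.02
d 0.026 F xyz [ 0.21 -0.14  0.03] act depth 26.2 y 0.0 gap 14.95
d 0.03 F xyz [ 0.54 -4.97  1.25] act depth 29.8 y -0.6 gap 15.05
d 0.034 F xyz [-1.68 -8.33  2.55] act depth 33.8 y -1.3 gap 14.91
d 0.04 F xyz [-0.79 -7.54  9.3 ] act depth 38.0 y -1.4 gap 15.34
d 0.048 F xyz [ 1.09 -8.26  6.62] act depth 46.5 y -1.4 gap 14.93
17.05
```

View pics/w2.png

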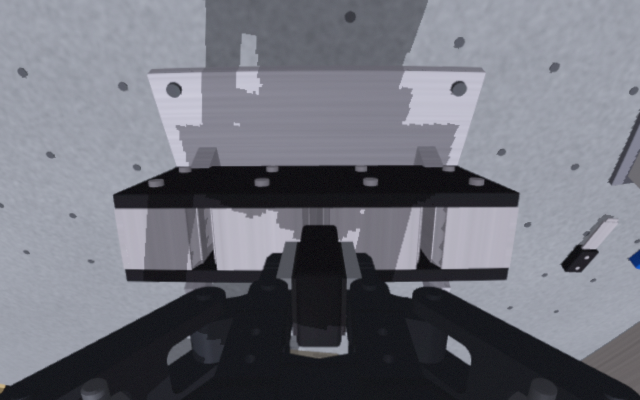

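The middle gap drags: a side force of about −8 N (the shoe bears from +y) and 6–9 N resisting insertion. I'll push home.

```bash
python3 - <<'E'
from ins import *
f0=np.array([.58,.16,-.91])
probe(0,[.054,.059,.062,.064],f0,.04,22); print(bot.current_time_s())
snap('wrist','w3')
E
```

```text
d 0.054 F xyz [ 1.17 -8.83  6.17] act depth 52.5 y -1.4 gap 15.28
d 0.059 F xyz [ 1.04 -8.42  6.58] act depth 57.5 y -1.5 gap 15.25
d 0.062 F xyz [ 0.49 -8.2   7.23] act depth 60.3 y -1.5 gap 15.16
d 0.064 F xyz [ 0.63 -8.21  8.48] act depth 62.0 y -1.5 gap 15.04
18.375
```

View pics/w3.png

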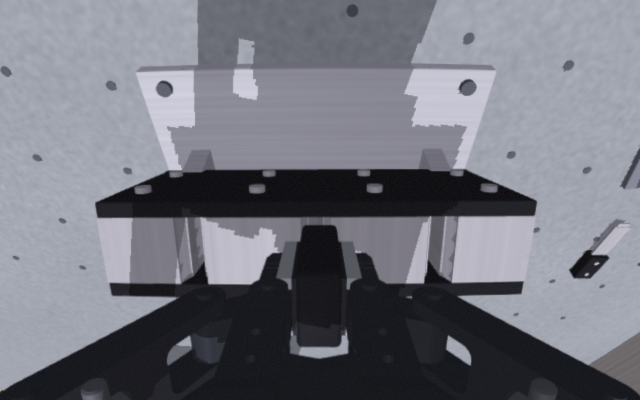

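```bash
python3 - <<'E'
from ins import *
f0=np.array([.58,.16,-.91])
probe(0,[.066,.068,.070,.072],f0,.04,20); print(bot.current_time_s())
E
```

```text
d 0.066 F xyz [-0.02 -7.94 11.73] act depth 63.3 y -1.5 gap 15.20
d 0.068 F xyz [-2.65 -6.73 20.06] act depth 63.4 y -1.5 gap 15.13
STOP
19.025
```

The shoulder has seated: depth has stalled at 63.4 mm with force rising to 20 N. I'll release, back off along the gap axis and check.

```bash
python3 - <<'E'
from ins import *
bot.move_straight(tcp(-.0015,.064),rate=.04)
bot.let_go(); print(bot.current_finger_gap())
bot.move_straight(tcp(-.0015,-.03),rate=.12); bot.dwell(.2); snap('wrist','w4')
print(avgF().round(2),bot.current_time_s())
bot.move_straight(np.array(bot.current_tcp_pos())+[.03,0,.08],rate=.15); snap('top','t4');snap('scene','s4'); print(bot.current_time_s())
im=load('s4')['frame'][110:290,165:385,::-1]; cv2.imwrite('pics/s4_c.png',cv2.resize(im,None,fx=3.3,fy=3.3,interpolation=cv2.INTER_CUBIC))
E
```

```text
0.08586466513738615
[-0.35  0.37 -0.09] 21.2333
22.05
```

View pics/w4.png

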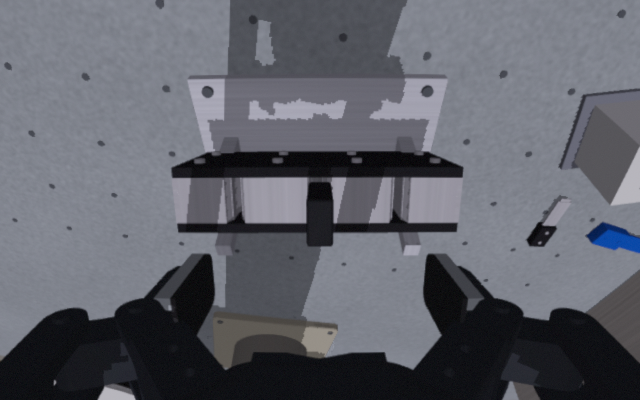

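View pics/s4_c.png

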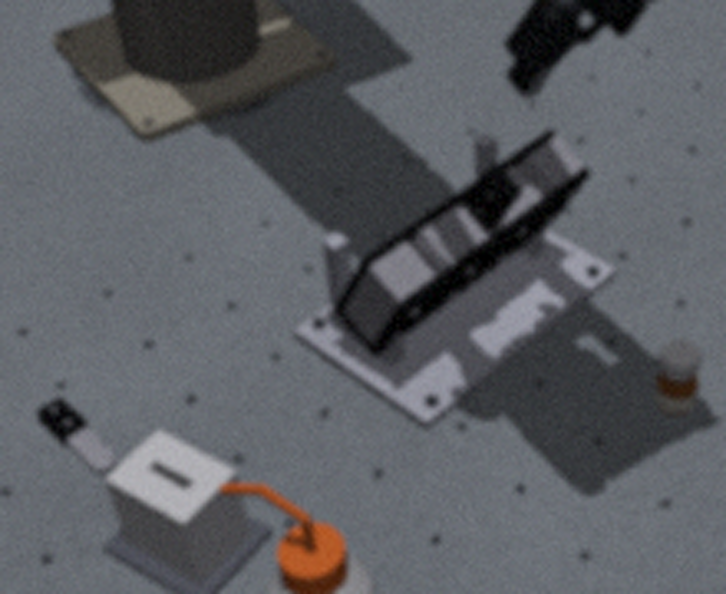

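```bash
python3 - <<'E'
from ins import *
c=load('w4'); im=np.clip(c['frame'][:,:,::-1]*1.8,0,255).astype(np.uint8); im=cv2.resize(im[140:260,250:390],None,fx=5,fy=5,interpolation=cv2.INTER_CUBIC)
for d,col in ((0,(0,0,255)),(.005,(0,255,0))):
    P=[(x,y,z+d) for z in (0,.05) for x in(.015,-.015) for y in(.008,-.008)]
    W=O+[0,-.0028,0]+Rg.apply(np.array(P))
    for u in proj(c,W): cv2.circle(im,(int((u[0]-250+.5)*5),int((u[1]-140+.5)*5)),3,col,-1)
cv2.imwrite('pics/w4_o.png',im)
E
```

View pics/w4_o.png

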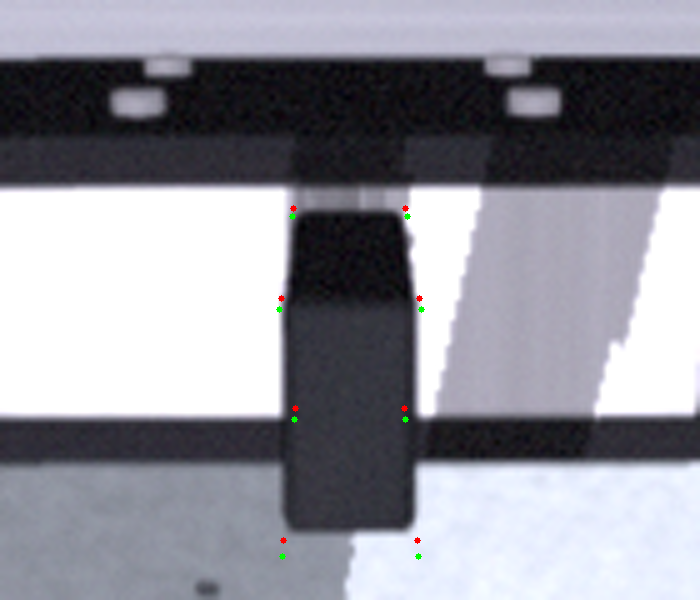

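The grip outline matches the fully-home prediction (red) to about 1–2 mm. It sits square to the gap, and nothing touches it. I'll hand in.

```bash
python3 - <<'E'
from h import *
a=load('top0')['frame'].astype(int); b=load('t4')['frame'].astype(int)
for n,(u,v) in dict(bottle=(420,136),beacon=(180,188),vial=(288,163)).items(): print(n,np.abs(a-b)[v-14:v+14,u-14:u+14].mean().round(1))
bot.sign_off(); print(bot.current_time_s())
E
```

```text
bottle 2.6
beacon 2.7
vial 20.7
the job is handed in; nothing more can be done
the job is handed in; nothing more can be done
```

I took the black gauge from the white rest and probed the right gap, then the middle one. The middle gap is the one that drags, so I left the gauge there, pushed home and let go, and handed the job in about 22 s into the 54 s allowed.

- **Right gap:** slack, with no force beyond about 0.5 N of noise down to 48 mm.
- **Middle gap:** about 8 N sideways from the shoe and 6–9 N resisting insertion.
- **Left gap:** not probed, because the middle gap's drag was clear.
- **Seating:** the force rose to 20 N with the depth stalled at a measured 63.4 mm, against 62 mm nominal. I put the 1.4 mm difference down to calibration and arm compliance.
- **After letting go:** the wrist picture showed the grip square in the middle gap, within about 1–2 mm of the predicted home pose. The fingers were clear and the wrist force was back to about zero.

**Bystanders:** the bottle and beacon look unchanged in before and after top pictures. The vial's patch did differ (20.7 against about 2.6 for the others). The scene picture shows it standing where it was, partly in the arm's shadow, so I read this as shadow or the arm in view rather than movement. I did not measure its position again.

**Measurements that disagreed:**
- The wrist camera read about 1.4 mm off in y; I corrected for this before inserting.
- The visible part of the block's face measured about 35 mm between the plates, against the 45 mm given for the gaps. This did not affect the fit.

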